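# Prove the empty crate cell, then fill it

## Task

Exactly one of the three covered cells of the bottle crate is empty: its blue cover lies level with the grey rim, while the covers of the two full cells are propped up and show a yellow band. With the pale bottle still standing on the bench, push the empty cell's cover down as far as it goes (it stays down), then stand the pale, clear-glass dropping bottle upright in that cell, setting it down rather than dropping it. Leave the brown bottles alone.

Things in the scene. Friction and masses are not known exactly. Their poses are not given: they have to be found in the camera images.
- pale_bottle: Loose upright clear-glass dropping bottle, 112 mm tall, about 85 g: round body 42 mm across up to a shoulder at about 48 mm, black collar 22 mm across from 68 to 79 mm above the underside, red teat 13 mm across above that. Origin: centre of the underside, z up; it leans up to 4 degrees as it stands. Best grip from above: the collar, fingertips 66 mm above the underside (clear of the shoulder).
- cover (a joint): Blue cover of the empty cell, 66 mm square: 0 m level with the rim (its start), 0.024 m pushed down to its stop. It slides straight down against about 4 N of friction and stays where it is left; the bottle's weight does not move it. A push of 6 to 15 N on its middle with closed fingers takes it to the stop.
- cover_top (a point): Centre of the empty cell's cover, upper face; z up, y along the row. 52 mm above the bench at the start (rim height), 28 mm when pushed down, then the cell's floor. Cell: 68 mm square inside, walls 4 mm. Three cells, 80 mm apart, in a fixed tray; the empty one may be any of them. The full cells' covers stand 18 mm above the rim, show a yellow band and do not give.
- brown_bottle: Brown-glass dropping bottle of the same shape, 42 mm across and 116 mm tall, loose, upright on the bench, at least 90 mm from the pale one between centres. Origin: centre of the underside, z up. Not to be disturbed. (A second brown bottle far to the right is fixed.)
Not all that is in view belongs to the job. Leave any orange or turquoise look-alike of the pale_bottle alone.

How it is judged (in metres and radians):
On the way:
1. the empty cell's cover is pushed down (at least 20 of its 24 mm) while the pale bottle still stands where it was (within 30 mm) (value of joint cover above 0.02 m and distance of pale_bottle from where it was at the start of the episode below 0.03 m), for 0.2 s.
At the end, for the whole second after the job is handed in: The pale bottle stands released, at rest and upright (within 10 degrees) on the sunken cover of the empty cell, its underside within 5 mm of the cover and its axis within 20 mm of the cell's centre (anywhere inside the walls); the cover is still down, at least 20 of its 24 mm (value of joint cover above 0.02 m and horizontal distance between pale_bottle and cover_top below 0.02 m and z of pale_bottle in the frame of cover_top between -0.005 and 0.005 m and angle between pale_bottle's own z axis and vertical below 0.175 rad and linear speed of pale_bottle below 0.02 m/s and contact force between pale_bottle and the fingers below 0.05 N); the robot touches nothing.
It fails at once if the brown bottle is moved by more than 30 mm (distance of brown_bottle from where it was at the start of the episode above 0.03 m).
It fails at once if the pale bottle is dropped into the cell (faster than 0.6 m/s just above it) (horizontal distance between pale_bottle and cover_top below 0.04 m and height (world z) of pale_bottle below 0.1 m and linear speed of pale_bottle above 0.6 m/s).
It also fails if it takes over 51 s, if anything falls off the work surface, if the arm or the gripper's body presses on something with over 40 N, if the wrist force passes 120 N, or if a joint passes its speed limit or range.

## Robot

A 6-joint arm with a two-finger parallel gripper is mounted at the origin on a cart in front of the work surface, level with it; the furniture and walls round the work are solid. World frame = base frame: x ahead of the robot, y to its left, z up, the work surface at z = 0. Lengths are in m, angles in degrees, forces in N, time in s.
With the tool pointing down it reaches from about 0.25 to 0.725 m from the base axis. Payload 9.7 kg.
Tool frame: the origin (TCP) lies at the very end of the fingers, on their centre line; the grasp point (between the pads) lies 19 mm behind it; z points along the fingers, y is the direction in which the jaws open and shut (so a half turn about z gives the same grasp; the last joint's range is limited). The gripper opens to 85 mm and grips with 20 to 120 N. Pads are 22 mm wide; open, the fingers measure 114 mm over their backs; the gripper's body (76 mm by 85 mm) begins 54 mm behind the grasp point. The pads swing forward as they close: fully open they stand 13 mm farther back than shut.
Start: joints at [69.958, 4.979, 10.078, 95.1, 0, 90], TCP at [0.188, 0.517, 0.231] pointing down, gripper open.
Joint ranges: [-179.16, 179.16], [-48.56, 103.87], [-65.8, 70.77], [-126.05, 130.52], [-82.76, 87.17], [-180, 180]. Speed limits (degrees/s): [127.2, 127.2, 147.25, 180, 180, 180].

## Interface

Orientations are given as [roll, pitch, yaw] about the fixed x, y, z axes, in that order (R = Rz(yaw) Ry(pitch) Rx(roll)).
In Python, from workcell import bot gives the robot as it stands.
- The arm moves only by the shell command python3 -m pendant 'ROWS' [FORCE]. ROWS is JSON, a list that holds one entry, the list of rows, each a list of 7 numbers: the shift along the tool's x, y, z in cm, then the turn, a rotation vector about the tool's x, y, z in rad, then the opening in per cent of the stroke, from 0 (shut) to 100 (fully open). In form: [[[dx, dy, dz, ax, ay, az, gripper], ...]]. A call has 1 to 5 rows; each row shifts and turns the pose as measured when the row begins, along the tool's axes as they then stand; what a row does not reach is not made up. A row lasts 1/12 s, in which the tool goes at most 41.7 mm and 7.16 degrees, less where a joint would pass 70% of its speed; a pose out of reach is approached as far as the arm can. A call with a gripper value outside its range is refused whole. The fingers move at their own pace and stop on an object; FORCE is the grip in N (left out, the last holds). Time passes only in rows, so rows that do not move let the fingers close. It gives the time, the measured TCP pose, the force and the opening at its end, in the units of the state.
- bot.get_obs(): the state, without advancing time (a new reading comes with each control period).
- bot.camera(name): name is "scene" or "top" or "wrist"; returns the picture (420x560x3 uint8, red, green, blue); there is no depth.
- bot.get_calibration(name): a dict with "intrinsics" (3x3 intrinsics, pixels), "D" ([k1, k2, p1, p2, k3] as OpenCV has them; the pictures are not rectified), "pose" (4x4, takes a point from camera to world coordinates); the wrist camera has in their place "T_tool_cam" (4x4, takes a point from camera to tool coordinates, whose origin is the TCP and whose axes are the flange's). Camera axes: x right, y down, z forward; pixel columns grow to the right and rows downward; lengths in m; the calibration is good to about 2 mm. A picture is of the moment at which its call begins: read the wrist's pose just before it. get_calibration takes no time and is no camera call.
- bot.job_done(): hands the job in, once; it reports no verdict.
Trained networks look in the newest picture that a camera, given by its name, has taken for a name from the list of things; names that differ only in an ending like _2 or _b are one class to them, and where a whole thing is asked for, a point or a joint stands for the part that bears it (a point fixed in the world has none). Each returns a list of dicts, best first, with "confidence" (0 to 1); they miss things now and then, are a little off and sometimes report something else, mostly with a low value. They report only what shows in the picture. A call takes as long as a camera call. They do not tell look-alikes from the thing itself.
- bot.masks_of(camera, thing): "pixels" (420x560 bool, what is visible of it) and "extent" ([left, top, right, bottom] in pixels, round what is visible of it).
- bot.mark_of(camera, thing): "uv" ([column, row] in pixels: a listed point, or the origin of a listed thing).
The state is a dict: "time": time; "q": joint angles; "qd": joint speeds; "joint_efforts": joint torques, N m; "ee_pos": TCP position; "tcp_rot": TCP orientation; "wrist_force": force on the tool from outside, world axes, zero at the start; "torque": the same for the moment, N m; "opening": finger opening in m.
Only numpy, scipy, OpenCV 4.12 (cv2) and the standard library are available. Lean on these libraries where they do the work, as an engineer would, in place of code of your own. Each camera call takes 0.05 s, during which the arm holds its last target. There are 200 camera calls.

## Working session

There is one attempt and no reset: what is moved stays moved. The work goes in short steps, Python scripts to look and compute and a shell command to move; the robot and the scene stay as the last step left them, time stands still between calls to the robot, and variables do not carry over. Pictures are saved under pics/ and viewed, about 8 in all and at most 12, crops included, and the job is handed in when it is done.

```bash
ls; mkdir -p pics; cat > h.py <<'E'
import numpy as np, cv2
from scipy.spatial.transform import Rotation as R
from workcell import bot
def tool():
    o=bot.get_obs(); T=np.eye(4); T[:3,:3]=R.from_euler('xyz',o['tcp_rot'],degrees=True).as_matrix(); T[:3,3]=o['ee_pos']; return T
def campose(c,T=None):
    k=bot.get_calibration(c)
    P=np.array(k['pose']) if 'pose' in k else T@np.array(k['T_tool_cam'])
    return np.array(k['intrinsics']),np.array(k['D'],float),P
def ray(c,uv,T=None):
    K,D,P=campose(c,T); n=cv2.undistortPoints(np.array([[uv]],float),K,D)[0,0]
    d=P[:3,:3]@[n[0],n[1],1]; return P[:3,3],d/np.linalg.norm(d)
def atz(c,uv,z,T=None):
    o,d=ray(c,uv,T); return o+d*(z-o[2])/d[2]
def proj(c,X,T=None):
    K,D,P=campose(c,T); Pi=np.linalg.inv(P)
    return cv2.projectPoints(np.array(X,float).reshape(-1,1,3),cv2.Rodrigues(Pi[:3,:3])[0],Pi[:3,3],K,D)[0][:,0]
def meet(rs):
    A=sum(np.eye(3)-np.outer(d,d) for o,d in rs); b=sum((np.eye(3)-np.outer(d,d))@o for o,d in rs)
    return np.linalg.solve(A,b)
def save(n,im,crop=None,s=1):
    if crop: im=im[crop[1]:crop[3],crop[0]:crop[2]]
    cv2.imwrite('pics/'+n+'.png',cv2.resize(im[:,:,::-1],None,fx=s,fy=s,interpolation=cv2.INTER_CUBIC))
def todelta(X,T):  # world point -> shift in tool axes, cm
    return (T[:3,:3].T@(np.array(X)-T[:3,3])*100).round(2)
E
python3 - <<'E'
from h import *
print(bot.get_obs())
for c in('scene','top'):
    im=bot.camera(c); save(c+'0',im)
    for t in('pale_bottle','brown_bottle','cover'):
        for m in bot.masks_of(c,t): print(c,t,m['confidence'],m['extent'],m['pixels'].sum())
    for t in('pale_bottle','brown_bottle','cover_top'):
        for m in bot.mark_of(c,t): print(c,t,m['confidence'],m['uv'],atz(c,m['uv'],0.052 if t=='cover_top' else 0).round(3))
E
```

```text
pics
{'time': 0.0, 'q': array([6.99577024e+01, 5.01212128e+00, 1.00336994e+01, 9.50999414e+01,
       3.54310434e-04, 9.00012859e+01]), 'qd': array([-0.07568534, -0.04946085,  0.1115674 , -0.00731668,  0.05333575,
       -0.10662791]), 'joint_efforts': array([-1.43947542e-03, -5.20391572e+01,  4.64800751e+01,  1.67046511e-02,
        8.17470618e-05,  1.26909887e-05]), 'ee_pos': array([0.18841017, 0.51647119, 0.23056652]), 'tcp_rot': array([-1.79921637e+02, -3.52551446e-04,  1.59956416e+02]), 'wrist_force': array([-0.08477997, -0.33423268, -0.2577395 ]), 'torque': array([ 0.00776798, -0.00762552,  0.00504056]), 'opening': 0.08537920194769694}
scene pale_bottle 0.84 [311.3, 265.2, 329.5, 312.5] 757
scene pale_bottle 0.82 [342.8, 243.4, 370.4, 288.7] 756
scene pale_bottle 0.73 [302.4, 226.1, 324.0, 270.0] 667
scene pale_bottle 0.73 [174.1, 152.9, 213.8, 180.2] 544
scene brown_bottle 0.88 [337.5, 302.3, 360.8, 344.7] 755
scene cover 0.91 [175.4, 151.0, 213.1, 181.2] 544
scene pale_bottle 0.7 [314.6, 261.5] [ 0.564 -0.079  0.   ]
scene pale_bottle 0.69 [319.6, 300.7] [ 0.503 -0.147  0.   ]
scene pale_bottle 0.63 [355.6, 282.7] [ 0.583 -0.171  0.   ]
scene brown_bottle 0.63 [348.8, 334.9] [ 0.488 -0.233  0.   ]
scene cover_top 0.58 [193.5, 164.4] [0.543 0.276 0.052]
top pale_bottle 0.81 [337.6, 222.4, 354.5, 238.5] 302
top pale_bottle 0.78 [308.6, 194.9, 325.2, 215.1] 254
top pale_bottle 0.52 [342.7, 187.9, 362.2, 206.8] 295
top brown_bottle 0.88 [367.5, 218.9, 391.7, 244.1] 315
top cover 0.81 [156.1, 199.5, 187.6, 230.1] 738
top pale_bottle 0.7 [345.2, 231.7] [ 0.498 -0.157  0.   ]
top pale_bottle 0.61 [314.0, 206.0] [ 0.565 -0.08   0.   ]
top pale_bottle 0.56 [350.2, 198.4] [ 0.583 -0.173  0.   ]
top brown_bottle 0.9 [377.4, 234.4] [ 0.49  -0.239  0.   ]
top cover_top 0.71 [171.2, 214.1] [0.543 0.273 0.052]
```

```bash
python3 - <<'E'
import cv2
a=cv2.imread('pics/scene0.png');b=cv2.imread('pics/top0.png')
import numpy as np
x=cv2.resize(a[120:350,120:420],(800,613))[:598]
cv2.imwrite('pics/s1.png',x)
cv2.imwrite('pics/t1.png',cv2.resize(b[150:290,130:410],(800,400),interpolation=cv2.INTER_CUBIC))
E
```

```text
(no output)
```

View pics/s1.png

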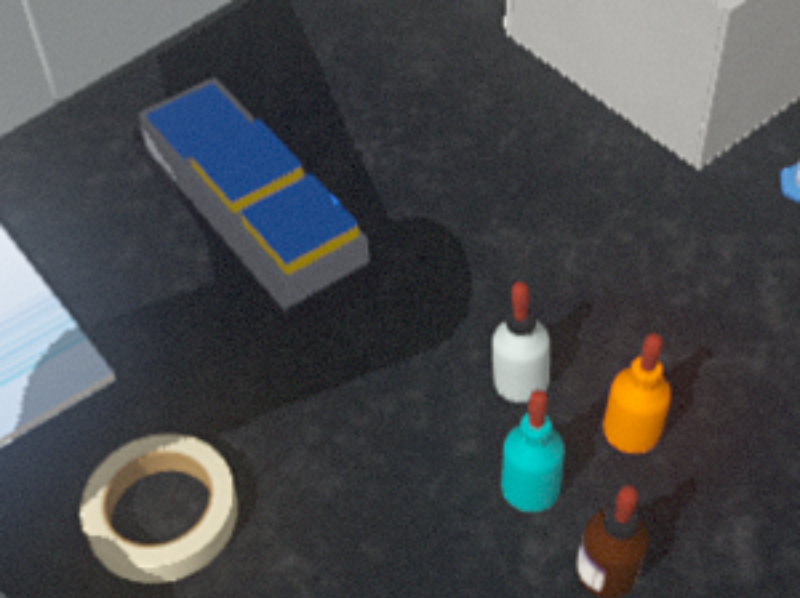

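View pics/t1.png

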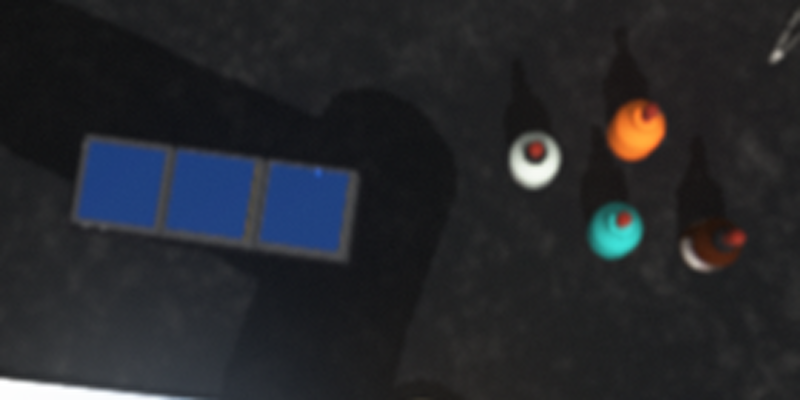

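The scene shows the tray with the far-left cell level (no yellow band) at scene (193,164). The other two covers are propped up with yellow bands. There are three candidates for the pale bottle: white with a black collar at scene (314,261), turquoise at (320,300) and orange at (355,283). The white one fits. The brown bottle is at (349,335). I'll go to the cover first.

```bash
python3 -m pendant '[[[-3.5,-0.9,0,0,0,0,0],[-3.5,-0.9,0,0,0,0,0],[-3.5,-0.9,0,0,0,0,0],[-3.5,-0.9,0,0,0,0,0],[-3.5,-0.9,0,0,0,0,0]]]' 20; python3 -m pendant '[[[-3.5,-0.9,0,0,0,0,0],[-3.5,-0.9,0,0,0,0,0],[-3.5,-0.9,0,0,0,0,0],[-3.5,-0.9,0,0,0,0,0],[-3.5,-0.9,0,0,0,0,0]]]'; python3 -m pendant '[[[0,0,0,0,0,0.12,0],[0,0,0,0,0,0.12,0],[0,0,0,0,0,0.12,0],[0,0,0,0,0,0.12,0],[0,0,0,0,0,0.12,0]]]';python3 -m pendant '[[[0,0,0,0,0,0.12,0],[0,0,0,0,0,0.12,0],[0,0,0,0,0,0.12,0],[0,0,0,0,0,0.12,0],[0,0,0,0,0,0,0]]]'
```

```text
time: 1.12
ee_pos: [0.3374, 0.415, 0.2306]
tcp_rot: [180.0, -0.1, 160.6]
wrist_force: [0.2, 1.4, 0.5]
opening: 0.0257
time: 1.53
ee_pos: [0.4941, 0.3081, 0.2312]
tcp_rot: [179.9, -0.0, 160.7]
wrist_force: [0.1, 0.5, -0.0]
opening: -0.0001
time: 1.95
ee_pos: [0.5013, 0.3013, 0.2293]
tcp_rot: [180.0, -0.0, 125.1]
wrist_force: [0.3, -0.3, -0.8]
opening: 0.0004
time: 2.37
ee_pos: [0.5016, 0.301, 0.2291]
tcp_rot: [-180.0, -0.0, 96.1]
wrist_force: [0.8, 0.5, 0.9]
opening: -0.0002
```

```bash
python3 - <<'E'
from h import *
T=tool(); im=bot.camera('wrist'); save('w1',im)
for m in bot.masks_of('wrist','cover'): print(m['confidence'],m['extent'],cv2.minAreaRect(np.argwhere(m['pixels'])[:,::-1].astype(np.float32)))
for m in bot.mark_of('wrist','cover_top'):
    print(m['confidence'],m['uv'],atz('wrist',m['uv'],0.052,T).round(4))
    rs=[ray('wrist',m['uv'],T),ray('top',(171.2,214.1)),ray('scene',(193.5,164.4))]
    X=meet(rs); print('meet',X.round(4),meet(rs[:2]).round(4),meet([rs[0],rs[2]]).round(4),'delta',todelta(X,T))
E
```

```text
0.64 [276.7, 181.2, 356.7, 257.8] ((315.555908203125, 220.09886169433594), (67.92802429199219, 64.55570983886719), 15.52410888671875)
0.85 [313.3, 222.2] [0.5407 0.2726 0.052 ]
meet [0.5415 0.2731 0.0544] [0.5418 0.2729 0.0531] [0.5408 0.2732 0.0547] delta [-3.2   3.68 17.47]
```

View pics/w1.png

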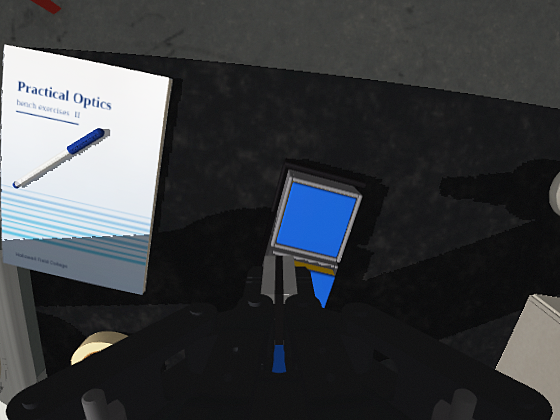

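The wrist view shows the level cover inside its rim at (315,220), with the yellow-banded neighbour behind the fingers. All three views agree on (0.541, 0.273, 0.053). Next I go over it and down to 7 cm.

```bash
python3 -m pendant '[[[-1.6,1.85,0,0,0,0.05,0],[-1.6,1.85,0,0,0,0.05,0],[0,0,3,0,0,0,0],[0,0,3,0,0,0,0],[0,0,0,0,0,0,0]]]'; python3 - <<'E'
from h import *
T=tool(); print(todelta([0.5412,0.273,0.055],T))
E
```

```text
time: 2.93
ee_pos: [0.5441, 0.2724, 0.1696]
tcp_rot: [179.7, -0.1, 91.8]
wrist_force: [-1.2, -0.6, -1.1]
opening: 0.0001
[ 0.04 -0.34 11.46]
```

```bash
python3 -m pendant '[[[0,-0.3,3,0,0,0,0],[0,0,3,0,0,0,0],[0,0,3,0,0,0,0],[0,0,1,0,0,0,0],[0,0,0,0,0,0,0]]]'; python3 -m pendant '[[[0,0,0.7,0,0,0,0],[0,0,0.7,0,0,0,0],[0,0,0.7,0,0,0,0]]]'; python3 -m pendant '[[[0,0,0.5,0,0,0,0],[0,0,0.5,0,0,0,0]]]'
```

```text
time: 3.35
ee_pos: [0.5423, 0.2735, 0.0723]
tcp_rot: [179.5, -0.3, 92.6]
wrist_force: [0.7, -0.2, 0.3]
opening: -0.0
time: 3.6
ee_pos: [0.5448, 0.2751, 0.0564]
tcp_rot: [179.2, -0.4, 92.7]
wrist_force: [-0.2, 0.3, -0.2]
opening: -0.0
time: 3.77
ee_pos: [0.5457, 0.2756, 0.0476]
tcp_rot: [179.1, -0.5, 92.8]
wrist_force: [-3.0, -1.3, 3.5]
opening: -0.0003
```

```bash
python3 -m pendant '[[[0,-0.1,0.7,0,0,0,0],[0,-0.1,0.7,0,0,0,0]]]'; python3 -m pendant '[[[0,-0.1,0.6,0,0,0,0],[0,-0.1,0.6,0,0,0,0]]]'; python3 -m pendant '[[[0,0,0.4,0,0,0,0],[0,0,0.4,0,0,0,0]]]'
```

```text
time: 3.93
ee_pos: [0.5456, 0.2757, 0.0348]
tcp_rot: [178.8, -0.5, 92.8]
wrist_force: [1.4, -1.8, 4.7]
opening: 0.0001
time: 4.1
ee_pos: [0.546, 0.2759, 0.0273]
tcp_rot: [178.4, -0.5, 92.7]
wrist_force: [-23.0, -15.6, 81.6]
opening: 0.0002
time: 4.27
ee_pos: [0.546, 0.2758, 0.0278]
tcp_rot: [178.2, -0.7, 92.7]
wrist_force: [-14.7, -8.4, 33.0]
opening: 0.0001
```

The cover is at its stop (tip at z 0.0275). Retreat, level the tool and go towards the pale bottle.

```bash
python3 -m pendant '[[[0,0,-2,0,0,0,0],[0,0,-4,0,0,0,0],[0,0,-4,0,0,0,0],[0,0,-4,0,0,0,0],[0,0,-4,0,0,0,0]]]'; python3 -m pendant '[[[-3.8,0,0,0,0,0,100],[-3.8,0,0,0,0,0,100],[-3.8,0,0,0,0,0,100],[-3.8,0,0,0,0,0,100],[-3.8,0,0,0,0,0,100]]]';python3 -m pendant '[[[-3.8,0,-1,0,0,0,100],[-3.8,0,-1,0,0,0,100],[-3.8,0,-1,0,0,0,100],[-1.5,0,0,0,0,0,100],[0,0,0,0,0,0,100]]]'
cat >look.py <<'E'
from h import *
import sys
T=tool(); im=bot.camera('wrist'); save(sys.argv[1],im)
print(bot.get_obs()['tcp_rot'],T[:3,3].round(4),'level rotvec',R.from_matrix(T[:3,:3].T@R.from_euler('xyz',[180,0,90],degrees=True).as_matrix()).as_rotvec().round(3))
for m in bot.masks_of('wrist','pale_bottle'): print(m['confidence'],m['extent'],im[m['pixels']].mean(0).round())
for m in bot.mark_of('wrist','pale_bottle'): print(m['confidence'],np.round(m['uv'],1),atz('wrist',m['uv'],0,T).round(4))
E
python3 look.py w2
```

```text
time: 4.68
ee_pos: [0.5344, 0.2718, 0.202]
tcp_rot: [179.2, -0.4, 92.8]
wrist_force: [2.0, -0.0, -0.1]
opening: -0.0
time: 5.1
ee_pos: [0.5468, 0.0857, 0.2088]
tcp_rot: [178.4, -0.9, 93.5]
wrist_force: [0.7, 0.1, 0.1]
opening: 0.0603
time: 5.52
ee_pos: [0.552, -0.0544, 0.2329]
tcp_rot: [178.7, -1.0, 93.3]
wrist_force: [0.2, 0.8, 0.0]
opening: 0.0856
[178.66122315  -1.04831943  93.27596606] [ 0.552  -0.0544  0.2329] level rotvec [ 0.023 -0.019  0.057]
0.93 [261.1, 190.8, 303.5, 238.2] [193. 175. 168.]
0.88 [206.3, 241.5, 241.5, 307.6] [ 40. 165. 157.]
0.76 [279.9, 260.1, 320.6, 332.0] [233. 146.  10.]
0.72 [278.7 208.1] [ 0.5597 -0.0831  0.    ]
0.7 [226.6 254.1] [ 0.4992 -0.1444  0.    ]
0.64 [294.8 275.2] [ 0.5846 -0.169   0.    ]
```

View pics/w2.png

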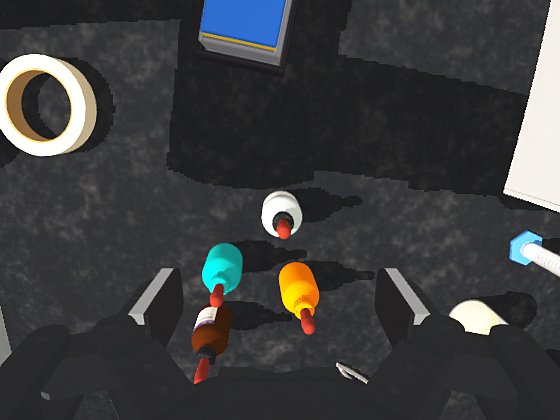

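The wrist view shows the white bottle with its black collar at (282,213), turquoise at (222,270), orange at (300,290) and brown at (210,340). I'll triangulate its teat by colour from all three cameras and save one enlarged crop to confirm it.

```bash
cat > teat.py <<'E'
from h import *
import sys
T=tool(); rs=[];n=0
for c in('wrist','top','scene'):
    im=bot.camera(c)
    ms=[m for m in bot.masks_of(c,'pale_bottle') if np.ptp(im[m['pixels']].mean(0))<60]
    if not ms: print(c,'none'); continue
    px=ms[0]['pixels']; e=[int(v) for v in ms[0]['extent']]
    big=np.zeros(px.shape,bool); big[max(e[1]-6,0):e[3]+6,max(e[0]-6,0):e[2]+6]=1
    f=im.astype(int); red=big&(f[:,:,0]>80)&(f[:,:,0]>2*f[:,:,1])
    v,u=np.nonzero(red); v2,u2=np.nonzero(px&(f.max(2)<75))
    print(c,e,'red',len(u),(u.mean().round(1),v.mean().round(1)),'dark',len(u2),(u2.mean().round(1),v2.mean().round(1)) if len(u2) else '')
    rs.append(ray(c,(u.mean(),v.mean()),T))
    if c=='wrist': save(sys.argv[1],im,(e[0]-40,e[1]-40,e[2]+60,e[3]+60),4)
    if c=='wrist' and len(u2): print('collar at z .0735',atz(c,(u2.mean(),v2.mean()),.0735,T).round(4))
print('teat',meet(rs).round(4)); 
for i in range(len(rs)):
  for j in range(i): print(i,j,meet([rs[i],rs[j]]).round(4))
E
python3 teat.py c1
```

```text
wrist [263, 195, 304, 239] red 220 (np.float64(283.0), np.float64(232.6)) dark 198 (np.float64(282.6), np.float64(222.2))
collar at z .0735 [ 0.5614 -0.0741  0.0735]
top none
scene [305, 225, 323, 270] red 125 (np.float64(317.3), np.float64(248.0)) dark 55 (np.float64(315.7), np.float64(241.0))
teat [ 0.5615 -0.0885  0.0583]
1 0 [ 0.5615 -0.0885  0.0583]
```

View pics/c1.png

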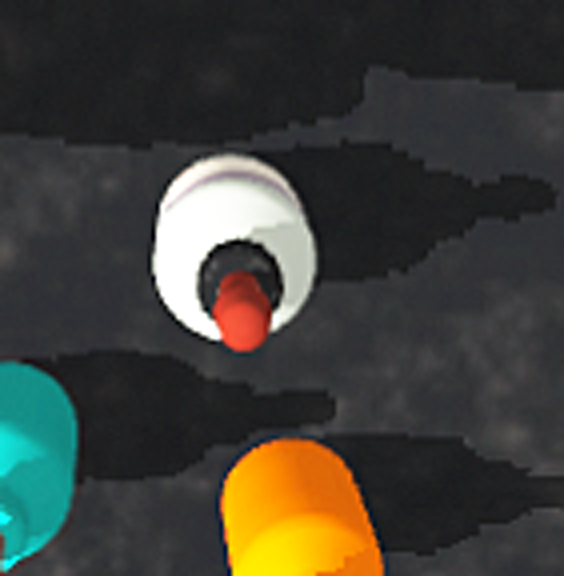

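Confirmed: it is a clear white body with a black collar and a red teat. The collar is centred at wrist (283,225.5). My red mask in the scene picture caught the turquoise bottle's teat too, so I'll use the collar pixels instead.

```bash
python3 - <<'E'
from h import *
T=tool()
rs=[ray('wrist',(283,225.5),T),ray('scene',(315.3,241.8)),ray('top',(317.2,202.8))]
X=meet(rs); print(X.round(4)); 
for i in range(3):
  for j in range(i): print(i,j,meet([rs[i],rs[j]]).round(4))
print(atz('wrist',(283,225.5),.0735,T).round(4),atz('top',(317.2,202.8),.085,T).round(4))
print('shift to x,y:',todelta([X[0],X[1],.068],T))
E
```

```text
[ 0.5629 -0.0802  0.0677]
1 0 [ 0.5627 -0.0791  0.0673]
2 0 [ 0.5642 -0.0828  0.0567]
2 1 [ 0.5623 -0.0811  0.07  ]
[ 0.5623 -0.0771  0.0735] [ 0.5613 -0.0807  0.085 ]
shift to x,y: [-3.32  0.5  16.52]
```

```bash
python3 -m pendant '[[[-1.2,0.4,3,0.023,-0.019,0.057,60],[-1.2,0.4,3,0,0,0,60],[0,0,0,0,0,0,60]]]' 30; python3 - <<'E'
from h import *
T=tool(); print(todelta([0.5625,-.079,.066],T),R.from_matrix(T[:3,:3].T@R.from_euler('xyz',[180,0,90],degrees=True).as_matrix()).as_rotvec().round(3))
E
python3 teat.py c2 | head -2
```

```text
time: 6.22
ee_pos: [0.563, -0.072, 0.1741]
tcp_rot: [179.7, 0.1, 90.4]
wrist_force: [-1.1, -0.3, -1.1]
opening: 0.0521
[-0.69 -0.11 10.81] [0.005 0.001 0.006]
wrist [249, 181, 300, 243] red 306 (np.float64(275.5), np.float64(228.5)) dark 166 (np.float64(279.7), np.float64(216.1))
collar at z .0735 [ 0.5648 -0.074   0.0735]
```

View pics/c2.png

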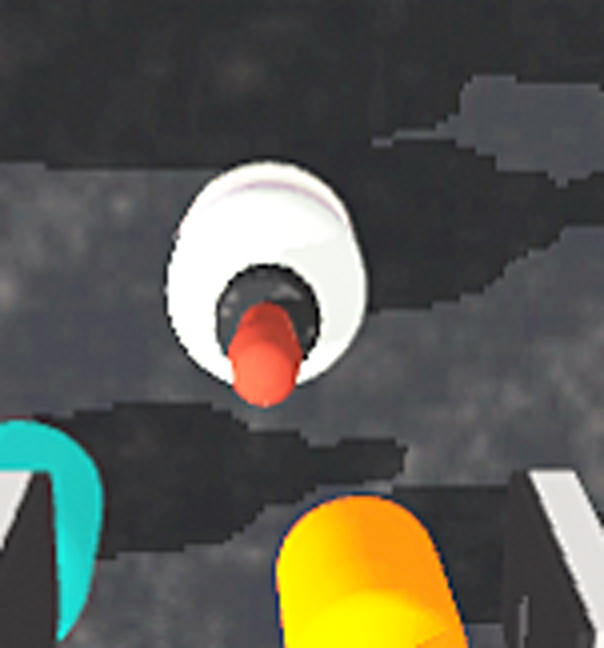

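```bash
python3 - <<'E'
from h import *
T=tool(); a=ray('wrist',(276,219.7),T)
for z in(.0735,.079): print(atz('wrist',(276,219.7),z,T).round(4))
X=meet([a,ray('scene',(315.3,241.8)),ray('top',(317.2,202.8))]);print(X.round(4))
print(todelta([.5620,-.0795,.066],T))
E
```

```text
[ 0.5644 -0.0786  0.0735]
[ 0.5644 -0.0768  0.079 ]
[ 0.5634 -0.0807  0.0681]
[-0.8  -0.41 11.5 ]
```

```bash
python3 -m pendant '[[[-0.7,-0.2,2,0,0,0,60],[0,0,3,0,0,0,60],[0,0,2.5,0,0,0,60],[0,0,1,0,0,0,60],[0,0,0,0,0,0,60]]]'; python3 - <<'E'
from h import *
T=tool(); print(todelta([0.5635,-.0785,.067],T),R.from_matrix(T[:3,:3].T@R.from_euler('xyz',[180,0,90],degrees=True).as_matrix()).as_rotvec().round(3))
E
```

```text
time: 6.93
ee_pos: [0.5673, -0.0777, 0.1019]
tcp_rot: [178.5, 0.2, 90.5]
wrist_force: [-0.2, 0.2, 0.4]
opening: 0.0511
[-0.06 -0.47  3.48] [0.026 0.003 0.009]
```

```bash
python3 -m pendant '[[[0,-0.3,1.2,0.026,0.003,0.009,60],[0,-0.1,1.2,0.004,0,0,60],[0,-0.1,0.8,0.004,0,0,60],[0,0,0,0,0,0,60]]]'; python3 - <<'E'
from h import *
T=tool(); print(todelta([0.5635,-.0785,.067],T),R.from_matrix(T[:3,:3].T@R.from_euler('xyz',[180,0,90],degrees=True).as_matrix()).as_rotvec().round(3))
E
```

```text
time: 7.27
ee_pos: [0.5641, -0.0776, 0.0717]
tcp_rot: [-179.6, 0.0, 90.0]
wrist_force: [-0.2, -0.4, -0.5]
opening: 0.0514
[-0.09 -0.05  0.47] [-0.006  0.001 -0.001]
```

Good. Drop the last few mm and close.

```bash
python3 -m pendant '[[[-0.1,0,0.5,0,0,0,60],[0,0,0,0,0,0,60],[0,0,0,0,0,0,20],[0,0,0,0,0,0,10],[0,0,0,0,0,0,0]]]' 25; python3 -m pendant '[[[0,0,0,0,0,0,0],[0,0,0,0,0,0,0],[0,0,0,0,0,0,0],[0,0,0,0,0,0,0]]]' 25
```

```text
time: 7.68
ee_pos: [0.5648, -0.0788, 0.0675]
tcp_rot: [-179.7, 0.0, 90.0]
wrist_force: [-0.9, 0.3, -0.6]
opening: 0.0201
time: 8.02
ee_pos: [0.565, -0.0788, 0.0682]
tcp_rot: [-179.8, 0.0, 90.0]
wrist_force: [0.7, 0.8, -1.0]
opening: 0.0196
```

```bash
python3 -m pendant '[[[0,0,-1,0,0,0,0],[0,0,-2,0,0,0,0],[0,0,-3,0,0,0,0],[0,0,-3,0,0,0,0],[0,0,-3,0,0,0,0]]]'; python3 - <<'E'
from h import *
T=tool();print(bot.get_obs()['opening'],T[:3,3])
w=bot.camera('wrist'); s=bot.camera('scene')
save('l1',np.hstack([w[130:410,140:420],cv2.resize(s[180:320,250:390],(280,280))]),None,1.4)
print('delta cell',todelta([.5412,.273,T[2,3]],T),R.from_matrix(T[:3,:3].T@R.from_euler('xyz',[180,0,90],degrees=True).as_matrix()).as_rotvec().round(3))
E
```

```text
time: 8.43
ee_pos: [0.5617, -0.0782, 0.187]
tcp_rot: [-179.1, -0.0, 90.0]
wrist_force: [0.8, -0.1, -0.1]
opening: 0.0197
0.0196920678843364 [ 0.56165745 -0.0781803   0.18704827]
delta cell [35.12 -2.07  0.06] [-0.016 -0.001 -0.001]
```

View pics/l1.png

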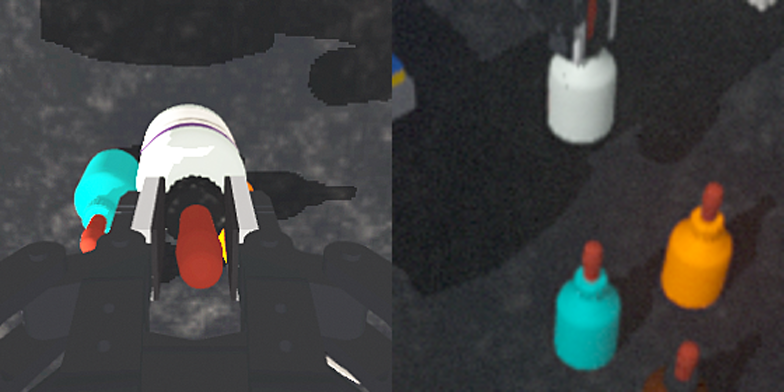

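The pale bottle is lifted and held upright by its collar; turquoise, orange and brown are undisturbed. Now carry it to the cell.

```bash
python3 -m pendant '[[[2,-0.15,0,-0.016,0,0,0],[3,-0.2,0,0,0,0,0],[3,-0.2,0,0,0,0,0],[3,-0.2,0,0,0,0,0],[3,-0.2,0,0,0,0,0]]]'; python3 -m pendant '[[[3,-0.2,0,0,0,0,0],[3,-0.2,0,0,0,0,0],[3,-0.2,0,0,0,0,0],[3,-0.2,0,0,0,0,0],[3,-0.2,0,0,0,0,0]]]'; python3 -m pendant '[[[2,-0.1,0,0,0,0,0],[1,0,0,0,0,0,0],[0,0,0,0,0,0,0],[0,0,0,0,0,0,0]]]'; cat > d.py <<'E'
from h import *
T=tool();print(T[:3,3].round(4),bot.get_obs()['opening'],'delta cell',todelta([.5415,.273,.098],T),R.from_matrix(T[:3,:3].T@R.from_euler('xyz',[180,0,90],degrees=True).as_matrix()).as_rotvec().round(3))
E
python3 d.py; python3 - <<'E'
from h import *
w=bot.camera('wrist'); save('p1',w)
E
```

```text
time: 8.95
ee_pos: [0.5555, 0.0608, 0.1943]
tcp_rot: [179.2, 0.1, 89.4]
wrist_force: [-0.4, -0.1, -0.6]
opening: 0.0196
time: 9.37
ee_pos: [0.5448, 0.2179, 0.1942]
tcp_rot: [179.2, 0.1, 89.4]
wrist_force: [0.1, 0.2, -1.0]
opening: 0.0194
time: 9.7
ee_pos: [0.5423, 0.2544, 0.193]
tcp_rot: [179.3, 0.1, 89.8]
wrist_force: [-0.3, -0.7, -1.2]
opening: 0.0196
[0.5423 0.2544 0.193 ] 0.01964987065769706 delta cell [ 1.88 -0.21  9.5 ] [ 0.012  0.002 -0.004]
```

View pics/p1.png

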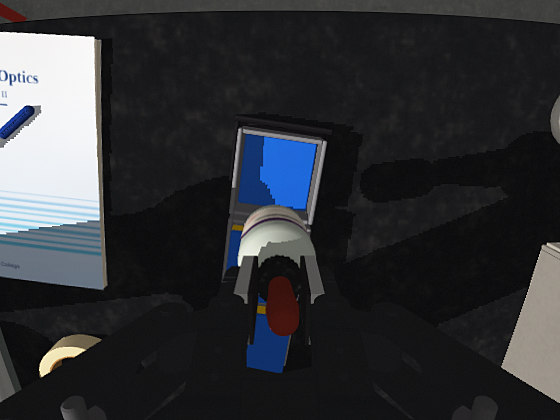

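The cell's cover is sunk, around (280,172), and the bottle is held upright. Centre over it, then descend.

```bash
python3 -m pendant '[[[1.0,-0.1,0,0.012,0.002,0,0],[0.9,-0.1,1,0,0,0,0],[0,0,2,0,0,0,0],[0,0,1.5,0.004,0,0,0],[0,0,0,0,0,0,0]]]'; python3 d.py
```

```text
time: 10.17
ee_pos: [0.542, 0.2715, 0.1462]
tcp_rot: [-179.8, -0.1, 89.4]
wrist_force: [-0.5, -0.4, -1.2]
opening: 0.0196
[0.542  0.2715 0.1462] 0.019605936545477542 delta cell [ 0.15 -0.04  4.82] [-0.003 -0.001 -0.011]
```

```bash
python3 -m pendant '[[[0.1,0,1.2,0,0,0,0],[0,0,1.2,0.004,0,0,0],[0,0,1,0.004,0,0,0],[0,0,0.7,0.004,0,0,0],[0,0,0,0,0,0,0]]]'; python3 d.py
```

```text
time: 10.58
ee_pos: [0.542, 0.2716, 0.1025]
tcp_rot: [-179.0, -0.1, 89.2]
wrist_force: [-0.0, -0.2, -0.2]
opening: 0.0196
[0.542  0.2716 0.1025] 0.019633108716203274 delta cell [ 0.14 -0.04  0.45] [-0.017 -0.001 -0.014]
```

```bash
python3 -m pendant '[[[0,0,0.3,-0.01,0,0,0],[0,0,0.2,0,0,0,0],[0,0,0,0,0,0,0]]]'; python3 -m pendant '[[[0,0,0.15,0,0,0,0],[0,0,0.1,0,0,0,0],[0,0,0,0,0,0,0]]]'; python3 d.py
```

```text
time: 10.83
ee_pos: [0.5423, 0.2715, 0.0975]
tcp_rot: [-179.7, -0.1, 89.2]
wrist_force: [-0.0, 0.4, -1.8]
opening: 0.0194
time: 11.08
ee_pos: [0.5427, 0.2718, 0.0962]
tcp_rot: [-179.8, -0.1, 89.2]
wrist_force: [0.1, 0.8, -1.2]
opening: 0.0197
[0.5427 0.2718 0.0962] 0.01965308793813264 delta cell [ 0.12 -0.12 -0.18] [-0.004 -0.002 -0.014]
```

```bash
python3 -m pendant '[[[0,0,0.15,0,0,0,0],[0,0,0,0,0,0,0]]]'; python3 -m pendant '[[[0,0,0.15,0,0,0,0],[0,0,0,0,0,0,0]]]'; python3 d.py
```

```text
time: 11.25
ee_pos: [0.5431, 0.2721, 0.0956]
tcp_rot: [-179.9, -0.2, 89.2]
wrist_force: [-0.1, -0.1, -1.1]
opening: 0.02
time: 11.42
ee_pos: [0.5437, 0.2726, 0.0956]
tcp_rot: [180.0, -0.3, 89.2]
wrist_force: [-0.6, -0.6, -1.4]
opening: 0.0194
[0.5437 0.2726 0.0956] 0.019360427028069397 delta cell [ 0.04 -0.22 -0.24] [ 0.    -0.005 -0.014]
```

```bash
python3 -m pendant '[[[0,-0.1,0.2,0,0,0,0],[0,0,0.1,0,0,0,0]]]'; python3 -m pendant '[[[0,-0.1,0.2,0,0,0,0],[0,0,0.1,0,0,0,0]]]'; python3 - <<'E'
from h import *
w=bot.camera('wrist'); s=bot.camera('scene')
save('q1',np.hstack([w[130:410,140:420],cv2.resize(s[110:220,150:260],(280,280),interpolation=cv2.INTER_CUBIC)]),None,1.4)
E
```

```text
time: 11.58
ee_pos: [0.5439, 0.2734, 0.0952]
tcp_rot: [179.8, -0.4, 89.2]
wrist_force: [-1.4, -0.3, 6.4]
opening: 0.0196
time: 11.75
ee_pos: [0.5439, 0.2738, 0.0953]
tcp_rot: [179.5, -0.5, 89.2]
wrist_force: [-2.3, -1.0, 3.5]
opening: 0.0194
```

View pics/q1.png

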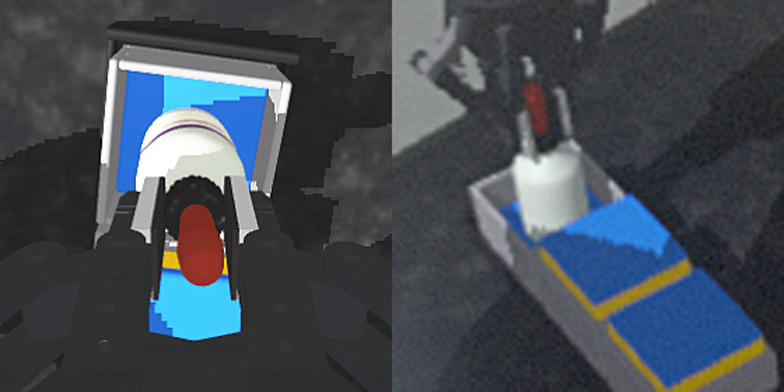

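It is in contact (wrist force turned upward, +4 to +6 N), with the bottle upright inside the cell walls. Release and lift straight up.

```bash
python3 -m pendant '[[[0,0,0,0,0,0,35],[0,0,0,0,0,0,50],[0,0,0,0,0,0,60],[0,0,0,0,0,0,60],[0,0,0,0,0,0,60]]]'; python3 - <<'E'
from h import *
T=tool(); print(R.from_matrix(T[:3,:3].T@R.from_euler('xyz',[180,0,90],degrees=True).as_matrix()).as_rotvec().round(3))
w=bot.camera('wrist');save('r0',w)
E
python3 -m pendant '[[[0,0,-1,0,0,0,60],[0,0,-1.5,0,0,0,60],[0,0,-2.5,0,0,0,60],[0,0,-3,0,0,0,60],[0,0,-3,0,0,0,60]]]'; python3 -m pendant '[[[0,0,-1,0,0,0,60],[0,0,0,0,0,0,60],[0,0,0,0,0,0,60]]]'; python3 - <<'E'
from h import *
T=tool()
w=bot.camera('wrist'); s=bot.camera('scene'); t=bot.camera('top')
save('f1',np.hstack([w[130:410,140:420],cv2.resize(s[110:220,150:260],(280,280),interpolation=cv2.INTER_CUBIC)]),None,1.4)
for c in('wrist','scene','top'):
    for m in bot.mark_of(c,'pale_bottle'): print(c,m['confidence'],np.round(m['uv'],1),atz(c,m['uv'],.028,T).round(4))
    for m in bot.mark_of(c,'cover_top'): print(c,'cover',m['confidence'],np.round(m['uv'],1),atz(c,m['uv'],.028,T).round(4))
for m in bot.mark_of('top','brown_bottle'): print('brown',atz('top',m['uv'],0).round(3))
E
```

```text
time: 12.27
ee_pos: [0.5437, 0.2737, 0.0948]
tcp_rot: [179.5, -0.5, 89.2]
wrist_force: [0.2, -0.4, -1.1]
opening: 0.0511
[ 0.008 -0.008 -0.014]
time: 12.73
ee_pos: [0.5397, 0.2712, 0.2025]
tcp_rot: [-179.8, -0.1, 89.2]
wrist_force: [1.7, 0.3, -0.3]
opening: 0.0511
time: 12.98
ee_pos: [0.5414, 0.272, 0.2223]
tcp_rot: [179.7, -0.4, 89.2]
wrist_force: [0.2, -0.2, -0.3]
opening: 0.0512
wrist 0.9 [274.6 192.6] [0.5388 0.2679 0.028 ]
wrist cover 0.58 [277.1 187.8] [0.5415 0.273  0.028 ]
scene 0.88 [357.  276.7] [ 0.5793 -0.1735  0.028 ]
scene 0.84 [319.6 302. ] [ 0.4882 -0.1596  0.028 ]
scene 0.79 [196.2 172.9] [0.5426 0.2717 0.028 ]
scene cover 0.57 [194.8 169.2] [0.548  0.2836 0.028 ]
top 0.83 [350.8 198.6] [ 0.5784 -0.17    0.028 ]
top 0.75 [345.1 232.5] [ 0.4938 -0.1529  0.028 ]
top 0.74 [173.2 217.3] [0.5377 0.2738 0.028 ]
top cover 0.78 [174.2 213.4] [0.5475 0.2714 0.028 ]
brown [ 0.495 -0.23   0.   ]
```

View pics/f1.png

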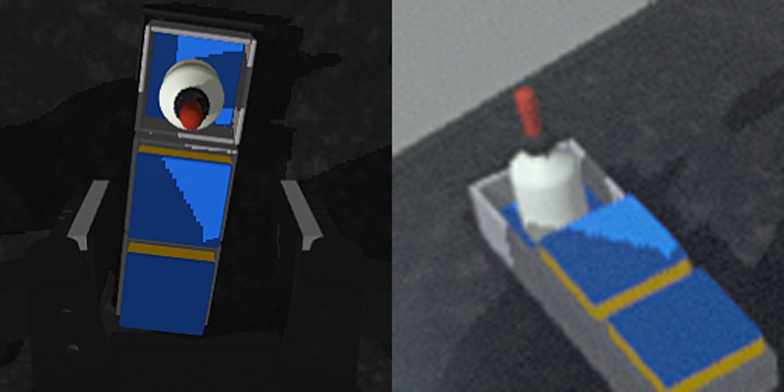

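The bottle stands in the sunken cell about 5 mm from its centre, with the gripper clear.

```bash
python3 -c "
from workcell import bot
print(bot.job_done(), bot.get_obs()['time'])"
```

```text
the job is handed in; nothing more can be done
the job is handed in; nothing more can be done
```

I pushed the empty far-left cell's cover down first, while the pale bottle still stood on the bench. Then I gripped the bottle by its collar, set it down in that cell, released it and raised the gripper clear. I handed the job in at about 13 s of robot time; no verdict was reported.

**Last checks:**
- **Cover:** The closed fingertips stopped at z ≈ 0.0275 m (28 mm expected). The force there peaked at about 83 N as read, above the suggested 6–15 N but under the 120 N limit. The later pictures show the cover still sunk.
- **Setting down:** The bottle touched the cover slowly, with about 4–6 N upward on the wrist, and the gripper was about 12 cm above its grip height when I handed in.
- **Bottle position:** It stands nearly upright inside the walls. The wrist view puts it about 6 mm from the cell's centre, and the scene and top views 2–4 mm from the centre I aimed for, against the 20 mm allowed.
- **Brown bottle:** The final estimate is about 10 mm from the first one. Nothing touched it, so I take that as detector noise.

**Disagreements:** With the bottle standing on the cover, the scene and top detections of the cover's centre came out 6–12 mm away from the earlier three-camera fit. I trusted the earlier fit and the pictures. An automatic red-teat measurement was also spoiled by the turquoise bottle's teat, so I replaced it with the collar's position in three views.

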